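# Make up a titration kit and a field kit in their carriers

## Robot

A 6-joint arm with a two-finger parallel gripper is mounted at the origin on the work surface; the furniture and walls round the work are solid. World frame = base frame: x ahead of the robot, y to its left, z up, the work surface at z = 0. Lengths are in m, angles in rad, forces in N, time in s.
With the tool pointing down it reaches from about 0.325 to 0.85 m from the base axis. Payload 4.4 kg.
Tool frame: the origin (TCP) lies at the very end of the fingers, on their centre line; the grasp point (between the pads) lies 19 mm behind it (r.pinch_z is the distance from the TCP to the grasp point, in m); z points along the fingers, y is the line along which they close (so a half turn about z gives the same grasp; the last joint's range is limited). The gripper opens to 94 mm and grips with 3 to 60 N. Pads are 16 mm wide; open, the fingers measure 119 mm over their backs; the gripper's body (75 mm by 177 mm) begins 78 mm behind the grasp point.
Start: joints at [-0.15, 0.207, 1.542, -0, 1.393, -0.15], TCP at [0.575, -0, 0.205] pointing down, gripper open.
Joint ranges: [-2.73, 2.73], [-0.86, 2.22], [0.23, 2.46], [-1.11, 4.25], [0.08, 2.63], [-2.82, 2.82]. Speed limits (rad/s): [2.79, 2.79, 3.14, 3.14, 3.14, 3.14].

## Interface

Orientations are given as [roll, pitch, yaw] about the fixed x, y, z axes, in that order (R = Rz(yaw) Ry(pitch) Rx(roll)).
In Python, from rig import r gives the robot as it stands. Calls block until the motion is done:
- r.reach(position, orientation): joint-space move of the TCP to a pose.
- r.move_linear(position, orientation=None, rate=0.15): straight line of the TCP; orientation=None keeps the orientation; rate is the mean speed in m/s.
- r.move_joints(angles): joint-space move.
- r.open_gripper() and r.clamp(force=None): open the fingers fully, or close them until they stop; force is the grip in N (None keeps the last).
- r.hold(seconds).
- r.ik(position, orientation): joint angles nearest the present ones, or None.
- r.observe(): the state.
- r.camera(name): name is "scene" or "side" or "wrist"; returns (picture, depth): 420x560x3 uint8, red, green, blue; 420x560 float32, m along the optical axis (not along the pixel's ray), 0 where there is no reading.
- r.camera_params(name): a dict with "K" (3x3 intrinsics, pixels), "cam_to_world" (4x4, takes a point from camera to world coordinates). Camera axes: x right, y down, z forward; pixel columns grow to the right and rows downward; lengths in m; the calibration is good to about 2 mm. A picture is of the moment at which its call begins: read the wrist's pose just before it. camera_params takes no time and is no camera call; for the wrist camera it gives the pose at the moment of the call.
A pose or a line that the arm cannot do raises r.IKError and nothing moves.
- r.hand_in(): hands the job in; it is judged then, once.
Trained networks look in the newest picture that a camera, given by its name, has taken for a name from the list of things; names that differ only in an ending like _2 or _b are one class to them, and where a whole thing is asked for, a point or a joint stands for the part that bears it (a point fixed in the world has none). Each returns a list of dicts, best first, with "score" (0 to 1); they miss things now and then, are a little off and sometimes report something else, mostly with a low value. They report only what shows in the picture. A call takes as long as a camera call.
- r.spot_in(camera, name): "centre" ([x, y, z] in m, in world coordinates, good to about 4 mm: the middle of the surface that is visible of it).
- r.landmark_of(camera, name): "centre" ([x, y, z] in m, in world coordinates, good to about 4 mm: a listed point, or the origin of a listed thing).
The state is a dict: "t": time; "joint_positions": joint angles; "joint_vel": joint speeds; "joint_efforts": joint torques, N m; "position": TCP position; "ee_rot": TCP orientation; "contact_force": force on the tool from outside, world axes, zero at the start; "ft_torque": the same for the moment, N m; "finger_gap": finger opening in m; "finger_force": force on a finger pad.
Only numpy, scipy, OpenCV 4.12 (cv2) and the standard library are available. Lean on these libraries where they do the work, as an engineer would, in place of code of your own. Each camera call takes 0.05 s, during which the arm holds its last target. There are 200 camera calls.

## Task

Make up the two kits in their moulded carriers. The carrier with only two sockets is the titration kit: stand the small conical flask in its wide socket and the capped vial in its narrow one. The carrier with the flat bed is the field kit: lay the meter flat inside the bed, stand the wide-neck bottle in the wide socket and the marker pen (cap up) in the narrow one; everything goes fully down, set the glass flask down rather than dropping it, and leave the beaker where it stands.

Things in the scene. Friction and masses are not known exactly. Their poses are not given: they have to be found in the camera images.
- small_flask: small conical glass flask, 57 mm across the foot, 76 mm high, 45 g, upright on the bench: cone narrowing to 22 mm at 52 mm height, straight 22 mm neck (52 to 68 mm), 26 mm rim (67 to 76 mm); grasp neck and rim from above. Origin: centre of the underside, z up.
- bottle: open wide-neck bottle of translucent plastic, 51 mm across, 88 mm high, 45 g, upright on the bench: body to 54 mm, shoulder to 66 mm, threaded 42 mm neck from 66 to 88 mm; grasp the neck from above. Origin: centre of the underside, z up.
- vial: the slim screw-cap vial, 91 mm high, 18 g: body 13 mm across up to 74 mm, white cap 20 mm across from 73 to 91 mm (grasp the cap). It stands loose in an end bore of bore_block, its foot 16 mm above the bench. Origin: centre of the underside, z up.
- marker: the marker pen, 135 mm long, 14 g, standing loose, cap up, in the other end bore of bore_block, its foot 16 mm above the bench: barrel 12.4 mm across, cap 14 mm across from 90 to 135 mm (grasp the cap). Origin: on the underside, 1 mm from the pen's axis; z along the pen, up.
- meter: the handheld meter, 112 x 42 x 17 mm, 110 g, lying flat, keys up: grasp across its 42 mm. Origin: centre of the underside; x along its length, z up. Either way round serves in its bed.
- carrier_two: titration-kit carrier, off-white plastic, loose, 0.45 kg: plate 96 x 150 mm (x, y), 5 mm thick, its rim 9 mm high; two round sockets, floor 5 mm above the bench. Wide (flask): centre x 0, y +28 mm, bore 64 mm, top at 35 mm, flared to 76 mm over the top 8 mm. Narrow (vial): x 0, y -50 mm, bore 16 mm, top at 49 mm, flared to 30 mm over the top 10 mm. Origin: centre of the underside, z up.
- carrier_three: field-kit carrier, as the other but 156 x 150 mm (x, y), 0.55 kg; floors 5 mm above the bench. Bed (meter): centre x -40, y 0, inside 58 (x) by 128 (y) mm, 3 mm walls, top at 13 mm. Wide socket (bottle): x +34, y +31 mm, bore 62 mm, top at 35 mm, flared to 74 over 8 mm. Narrow (marker): x +34, y -46 mm, bore 16, top at 49 mm, flared to 30 over 10 mm. Origin: centre of the underside, z up.
- bore_block: the grey cast block, 46 x 98 mm (x, y) and 50 mm high, loose, 0.45 kg, with a row of four bores along its y, at y -36.5, -12.5, +12.5 and +36.5 mm; the marker and the vial stand in the two end bores. Origin: centre of the underside, z up.
- beaker: bystander: the glass beaker with a spout, 57 x 62 x 65 mm, on the bench at the left, nearer the robot; to be left alone. Origin: centre of the underside.

How it is judged:
At the end, for the whole second after the job is handed in: Each thing is in the socket or bed named in the goal: within 11 mm of its centre in x and y, down on the plate (within about 6 mm), upright within 0.1 rad (flask, bottle) or 0.22 rad (vial, marker), the meter flat and along its bed within 0.25 rad; all at rest, both carriers flat (x of small_flask in the frame of carrier_two between -0.011 and 0.011 m and y of small_flask in the frame of carrier_two between 0.017 and 0.039 m and z of small_flask in the frame of carrier_two between 0.001 and 0.011 m and angle between each of small_flask, bottle's own z axis and vertical below 0.1 rad and linear speed of each of small_flask, vial, bottle, marker, meter below 0.02 m/s and angular speed of each of small_flask, bottle, meter below 0.3 rad/s and x of vial in the frame of carrier_two between -0.011 and 0.011 m and y of vial in the frame of carrier_two between -0.061 and -0.039 m and z of vial in the frame of carrier_two between 0.001 and 0.012 m and angle between each of vial, marker's own z axis and vertical below 0.22 rad and angular speed of each of vial, marker below 1 rad/s and x of bottle in the frame of carrier_three between 0.023 and 0.045 m and y of bottle in the frame of carrier_three between 0.02 and 0.042 m and z of bottle in the frame of carrier_three between 0.001 and 0.011 m and x of marker in the frame of carrier_three between 0.023 and 0.045 m and y of marker in the frame of carrier_three between -0.057 and -0.035 m and z of marker in the frame of carrier_three between 0.001 and 0.012 m and x of meter in the frame of carrier_three between -0.051 and -0.029 m and y of meter in the frame of carrier_three between -0.011 and 0.011 m and z of meter in the frame of carrier_three between 0.001 and 0.009 m and angle between meter's own z axis and vertical below 0.06 rad and angle between the x axis of meter and the y axis of carrier_three, either way round below 0.25 rad and angle between each of carrier_two, carrier_three's own z axis and vertical below 0.05 rad); the robot touches nothing.
It fails at once if the beaker is shifted more than 30 mm or tipped (distance of beaker from where it was at the start of the episode above 0.03 m or angle between beaker's own z axis and vertical above 0.5 rad).
It fails at once if the small glass flask is dropped (falls faster than 0.7 m/s out of the fingers) or knocked over ((contact force between small_flask and the fingers below 0.02 N and linear speed of small_flask above 0.7 m/s) or angle between small_flask's own z axis and vertical above 1 rad).
It also fails if it takes over 134 s, if anything falls off the work surface, if the arm or the gripper's body presses on something with over 40 N, if the wrist force passes 120 N, or if a joint passes its speed limit or range.

## Working session

There is one attempt and no reset: what is moved stays moved. The work goes in short steps, each a Python script; the robot and the scene stay as the last script left them, time stands still between calls to the robot, and variables do not carry over. Pictures are saved under pics/ and viewed, at most 14 in all, crops included, and the job is handed in when it is done.

```bash
ls; mkdir -p pics; cat > a.py <<'E'
from rig import r
import cv2, numpy as np
print(r.observe()["t"])
for c in ["scene","side"]:
    im,d=r.camera(c); cv2.imwrite(f"pics/{c}0.png",im[:,:,::-1]); np.savez(f"{c}0.npz",im=im,d=d,**r.camera_params(c))
    print(c,np.round(r.camera_params(c)["cam_to_world"],3).tolist(), r.camera_params(c)["K"][0][0])
    for n in ["small_flask","bottle","vial","marker","meter","carrier_two","carrier_three","bore_block","beaker"]:
        for f in ("spot_in","landmark_of"):
            print(n,f,[(np.round(x["centre"],3).tolist(),round(x["score"],2)) for x in getattr(r,f)(c,n)[:2]])
E
python3 a.py
```

```text
pics
0.0
scene [[0.876, -0.29, 0.385, 0.087], [-0.482, -0.557, 0.676, -0.557], [0.018, -0.778, -0.628, 0.55], [0.0, 0.0, 0.0, 1.0]] 384.8164578856956
small_flask spot_in [([0.513, 0.125, 0.03], 0.65)]
small_flask landmark_of [([0.52, 0.14, 0.005], 0.58)]
bottle spot_in [([0.49, -0.054, 0.061], 0.76)]
bottle landmark_of [([0.497, -0.037, -0.0], 0.87)]
vial spot_in [([0.419, -0.125, 0.088], 0.71)]
vial landmark_of [([0.424, -0.119, 0.01], 0.6)]
marker spot_in [([0.491, -0.132, 0.107], 0.79)]
marker landmark_of [([0.497, -0.125, 0.014], 0.55)]
meter spot_in [([0.456, 0.04, 0.014], 0.89)]
meter landmark_of [([0.461, 0.053, -0.004], 0.71)]
carrier_two spot_in [([0.46, 0.305, 0.005], 0.83), ([0.299, 0.263, 0.041], 0.24)]
carrier_two landmark_of [([0.466, 0.31, -0.001], 0.71)]
carrier_three spot_in [([0.463, -0.291, 0.004], 0.84)]
carrier_three landmark_of [([0.467, -0.284, 0.001], 0.55)]
bore_block spot_in [([0.453, -0.139, 0.032], 0.94), ([0.419, -0.125, 0.084], 0.69)]
bore_block landmark_of [([0.461, -0.124, 0.0], 0.58)]
beaker spot_in [([0.3, 0.261, 0.043], 0.86)]
beaker landmark_of [([
[... 453 characters left out ...]
l landmark_of []
marker spot_in [([0.492, -0.121, 0.105], 0.76), ([0.421, -0.112, 0.09], 0.47)]
marker landmark_of []
meter spot_in [([0.459, 0.068, 0.017], 0.57)]
meter landmark_of [([0.462, 0.053, 0.001], 0.8)]
carrier_two spot_in [([0.461, 0.324, 0.004], 0.66), ([0.494, -0.018, 0.049], 0.24)]
carrier_two landmark_of [([0.468, 0.308, -0.004], 0.92)]
carrier_three spot_in [([0.46, -0.283, 0.008], 0.9)]
carrier_three landmark_of [([0.47, -0.288, 0.0], 0.83)]
bore_block spot_in [([0.454, -0.101, 0.025], 0.66), ([0.458, -0.283, 0.01], 0.35)]
bore_block landmark_of [([0.458, -0.122, -0.002], 0.75)]
beaker spot_in [([0.299, 0.294, 0.046], 0.65)]
beaker landmark_of [([0.303, 0.278, 0.004], 0.58)]
```

View pics/scene0.png

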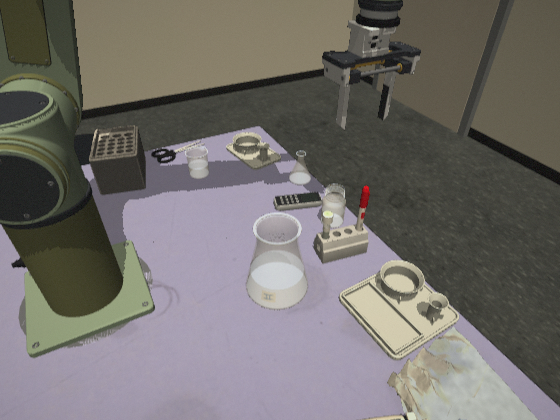

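View pics/side0.png

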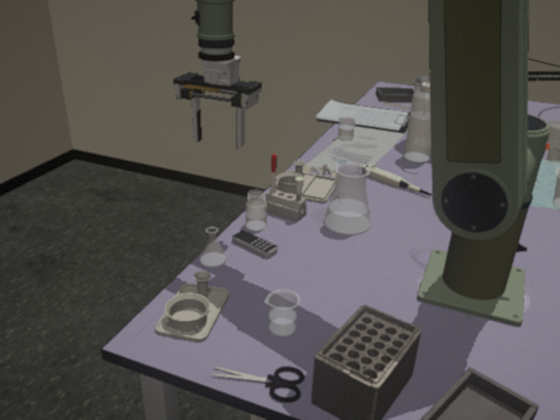

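The scene picture shows the bore block at (342,243) with the vial at (327,222) and the red marker at (364,205). The bottle is at (334,203), the meter at (298,201), the flask at (300,168), carrier_two at (252,150) and carrier_three at (400,305). A large unlisted flask at (277,260) stands in the way. The side picture agrees with this. Next I'll take overhead wrist views and build a height map.

```bash
cat > b.py <<'E'
from rig import r
import cv2, numpy as np
np.set_printoptions(precision=4,suppress=True)
print(r.observe()["ee_rot"], r.camera_params("wrist")["cam_to_world"])
o=[np.pi,0,0]
H=np.full((500,1000),-1.); C=np.zeros((500,1000,3),np.uint8)   # 1mm: row=(x-.2), col=(y+.5)
for i,(x,y) in enumerate([(0.45,0.27),(.45,.05),(.45,-.12),(.45,-.29)]):
    r.reach([x,y,.36],o); p=r.camera_params("wrist"); im,d=r.camera("wrist")
    np.savez(f"w{i}.npz",im=im,d=d,**p)
    v,u=np.nonzero(d>0); z=d[v,u]
    P=(np.linalg.inv(p["K"])@np.stack([u*z,v*z,z])); W=p["cam_to_world"]@np.vstack([P,np.ones(len(z))])
    a=np.round((W[0]-.2)*1000).astype(int); b=np.round((W[1]+.5)*1000).astype(int)
    k=(a>=0)&(a<500)&(b>=0)&(b<1000)&(W[2]<.2); s=np.argsort(W[2][k])
    for A,B,Z,c in zip(a[k][s],b[k][s],W[2][k][s],im[v,u][k][s]):
        if Z>H[A,B]: H[A,B]=Z; C[A,B]=c
    for n in ["small_flask","bottle","vial","marker","meter","carrier_two","carrier_three","bore_block","beaker"]:
        for f in ("spot_in","landmark_of"):
            l=[(np.round(q["centre"],3).tolist(),round(q["score"],2)) for q in getattr(r,f)("wrist",n)[:1] if q["score"]>.4]
            if l: print(i,n,f,l)
np.savez("map.npz",H=H,C=C)
def flip(a): return a[::-1,::-1]   # up=+x, left=+y
hm=cv2.applyColorMap(np.uint8(np.clip(H/.15,0,1)*255),cv2.COLORMAP_JET); hm[H<-.5]=0
out=np.vstack([flip(C[:,:,::-1])[100:400,100:900],flip(hm)[100:400,100:900]])
cv2.imwrite("pics/map.png",out); print(r.observe()["t"])
E
python3 b.py
```

```text
[-3.1415 -0.      1.5708] [[ 1.     -0.0001  0.0005  0.5741]
 [ 0.     -0.9661 -0.258   0.0749]
 [ 0.0005  0.258  -0.9661  0.3841]
 [ 0.      0.      0.      1.    ]]
0 small_flask spot_in [([0.52, 0.148, 0.03], 0.69)]
0 bottle spot_in [([0.5, -0.021, 0.053], 0.84)]
0 bottle landmark_of [([0.499, -0.039, -0.002], 0.91)]
0 vial spot_in [([0.428, -0.111, 0.092], 0.83)]
0 vial landmark_of [([0.427, -0.116, 0.016], 0.82)]
0 marker spot_in [([0.493, -0.121, 0.065], 0.71)]
0 meter spot_in [([0.518, 0.151, 0.028], 0.65)]
0 meter landmark_of [([0.465, 0.056, 0.002], 0.86)]
0 carrier_two spot_in [([0.469, 0.307, 0.004], 0.76)]
0 carrier_two landmark_of [([0.466, 0.31, -0.002], 0.94)]
0 bore_block spot_in [([0.463, -0.111, 0.038], 0.77)]
0 bore_block landmark_of [([0.461, -0.127, -0.003], 0.94)]
0 beaker spot_in [([0.297, 0.28, 0.038], 0.7)]
0 beaker landmark_of [([0.304, 0.281, 0.003], 0.66)]
1 small_flask spot_in [([0.521, 0.132, 0.026], 0.62)]
1 small_flask landmark_of [([0.516, 0.146, 0.001], 0.97)]
1 bottle spot_in [([0.5, -0.035, 0.043], 0.87)]
1 bottle landmark_of [([0.499, -0.034, -0.0
[... 1763 characters left out ...]

3 small_flask landmark_of [([0.519, 0.139, -0.001], 0.92)]
3 bottle spot_in [([0.503, -0.052, 0.055], 0.97)]
3 bottle landmark_of [([0.5, -0.037, -0.004], 0.96)]
3 vial spot_in [([0.428, -0.121, 0.104], 0.76)]
3 vial landmark_of [([0.424, -0.117, 0.018], 0.77)]
3 marker spot_in [([0.492, -0.131, 0.122], 0.68)]
3 marker landmark_of [([0.494, -0.126, 0.02], 0.7)]
3 meter spot_in [([0.466, -0.136, 0.043], 0.65)]
3 meter landmark_of [([0.467, 0.055, 0.003], 0.67)]
3 carrier_three spot_in [([0.471, -0.29, 0.007], 0.59)]
3 carrier_three landmark_of [([0.465, -0.287, 0.002], 0.61)]
3 bore_block spot_in [([0.466, -0.136, 0.043], 0.67)]
3 bore_block landmark_of [([0.462, -0.125, -0.0], 0.58)]
9.8333
```

View pics/map.png

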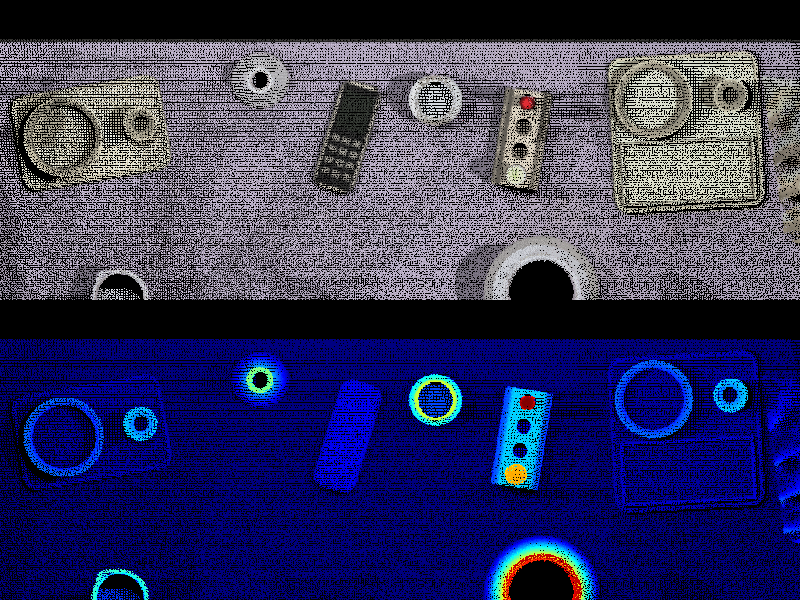

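The map shows the two-socket carrier on the left with its wide socket at (63,137) and narrow one at (141,124). The flask is at (260,80), the meter at (347,135), the bottle at (435,100), the marker at (527,103) and the vial at (515,175). Carrier_three's wide socket is at (652,99), its narrow one at (730,95), and its bed is below them. The large flask, at (540,290), is clear of the work. I'll fit accurate centres from the points next.

```bash
cat > fit.py <<'E'
import numpy as np, cv2
from scipy.optimize import least_squares
def cloud(f):
    p=np.load(f); d=p["d"]; v,u=np.nonzero((d>0)&(d<.7)); z=d[v,u]
    P=np.linalg.inv(p["K"])@np.stack([u*z,v*z,z]); return (p["cam_to_world"]@np.vstack([P,np.ones(len(z))]))[:3].T
def band(P,c,rad,lo,hi):
    return P[(np.hypot(P[:,0]-c[0],P[:,1]-c[1])<rad)&(P[:,2]>lo)&(P[:,2]<hi)]
def circ(Q):
    s=least_squares(lambda q:np.hypot(Q[:,0]-q[0],Q[:,1]-q[1])-q[2],[*Q[:,:2].mean(0),.02],loss="soft_l1",f_scale=.002).x
    return s
E
cat > c.py <<'E'
from fit import *
np.set_printoptions(precision=4,suppress=True)
V=[cloud(f"w{i}.npz") for i in range(4)]
items=dict(flask=((.519,.142),.03,.068,.08),bottle=((.5,-.037),.035,.08,.094),vial=((.427,-.116),.02,.1,.112),marker=((.494,-.126),.02,.142,.157),
 two_w=((.462,.336),.045,.0315,.04),two_n=((.475,.258),.025,.045,.053),three_w=((.5,-.253),.045,.0315,.04),three_n=((.504,-.331),.025,.045,.053))
for n,(c,R,lo,hi) in items.items():
    for i,P in enumerate(V+[np.vstack(V)]):
        Q=band(P,c,R,lo,hi)
        if len(Q)>25: print(n,i,len(Q),circ(Q),"zmax",np.percentile(Q[:,2],98),"mid",(Q[:,:2].min(0)+Q[:,:2].max(0))/2)
for i,P in enumerate(V+[np.vstack(V)]):
    Q=band(P,(.466,.054),.075,.012,.022)
    if len(Q)>300: print("meter",i,len(Q),cv2.minAreaRect((Q[:,:2]*1000).astype(np.float32)),np.percentile(Q[:,2],95))
    for n,c,w in(("two",(.468,.308),.1),("three",(.468,-.288),.12)):
        Q=band(P,c,w,.004,.012)
        if len(Q)>300: print(n,i,cv2.minAreaRect((Q[:,:2]*1000).astype(np.float32)))
    Q=band(P,(.46,-.121),.08,.045,.053)
    if len(Q)>300: print("block",i,cv2.minAreaRect((Q[:,:2]*1000).astype(np.float32)))
P=np.vstack(V);Q=band(P,(.22,-.14),.09,.1,.4);print("big",Q.min(0),Q.max(0))
E
python3 c.py
```

```text
flask 0 189 [0.5195 0.1404 0.0111] zmax 0.07696392685424651 mid [0.5194 0.1402]
flask 1 186 [0.5195 0.139  0.011 ] zmax 0.07660059053723905 mid [0.5198 0.1394]
flask 2 191 [0.5195 0.1384 0.011 ] zmax 0.07681137744885824 mid [0.5197 0.1394]
flask 4 566 [0.5195 0.1392 0.0109] zmax 0.07683557309492967 mid [0.5196 0.1399]
bottle 0 295 [ 0.4994 -0.0354  0.0191] zmax 0.08825027723386764 mid [ 0.4993 -0.0355]
bottle 1 169 [ 0.4996 -0.0356  0.0191] zmax 0.08848080148314807 mid [ 0.4997 -0.0357]
bottle 2 171 [ 0.4995 -0.0365  0.0191] zmax 0.08799771751407794 mid [ 0.4995 -0.0366]
bottle 3 253 [ 0.4995 -0.0367  0.019 ] zmax 0.08817535566953771 mid [ 0.4995 -0.0368]
bottle 4 888 [ 0.4995 -0.036   0.0191] zmax 0.08824173571952577 mid [ 0.4995 -0.0361]
vial 0 91 [ 0.4252 -0.1172  0.0093] zmax 0.10686754508789598 mid [ 0.4246 -0.1103]
vial 1 181 [ 0.4254 -0.1157  0.0072] zmax 0.10730950907862882 mid [ 0.4252 -0.116 ]
vial 2 170 [ 0.4255 -0.1168  0.007 ] zmax 0.10707812383432916 mid [ 0.425  -0.1169]
vial 3 182 [ 0.4254 -0.1178  0.0072] zmax 0.10686916892446831 mid [ 0.4249 -0.1178]
vial 4 624 [ 0.
[... 3196 characters left out ...]
59375), (156.59722900390625, 195.0072479248047), 3.1197474002838135)
block 3 ((466.2939147949219, -91.8738021850586), (95.57754516601562, 97.79302215576172), 80.39400482177734)
meter 4 6896 ((474.59173583984375, 42.151634216308594), (116.84978485107422, 120.12679290771484), 22.013141632080078) 0.017670781310546224
two 4 ((467.12786865234375, 308.1077880859375), (96.56461334228516, 151.53408813476562), 9.794493675231934)
three 4 ((468.5693054199219, -301.66339111328125), (156.59849548339844, 210.93759155273438), 3.113579273223877)
block 4 ((465.8456726074219, -91.83845520019531), (95.63410186767578, 98.15408325195312), 80.74615478515625)
big [ 0.2658 -0.1812  0.1   ] [ 0.3043 -0.1039  0.1432]
```

```bash
cat > h.py <<'E'
from rig import r
import numpy as np
pi=np.pi
C2=(np.array([.4671,.3081]),.171); C3=(np.array([.468,-.2869]),.0545)
def at(C,x,y): c,s=np.cos(C[1]),np.sin(C[1]); return C[0]+np.array([c*x-s*y,s*x+c*y])
def wrap(a): return (a+pi)%(2*pi)-pi
def ik_yaw(xy,z,yaw):           # of yaw and its half turn the one with the smaller last joint
    best=[(abs(q[5]),w) for w in (wrap(yaw),wrap(yaw+pi)) if (q:=r.ik([*xy,z],[pi,0,w])) is not None]
    return min(best)[1]
def say(m):
    s=r.observe(); print(m,"t",round(s["t"],1),"pos",np.round(s["position"],4),"gap",round(s["finger_gap"],4),"pad",np.round(s["finger_force"],1),"F",np.round(s["contact_force"],1))
def pick(xy,z,yaw,force,top,rate=.15,up=.25):
    o=[pi,0,yaw]
    r.reach([*xy,top],o); r.move_linear([*xy,z],rate=rate); r.clamp(force); say("clamped")
    r.move_linear([*xy,up],rate=.2); say("lifted")
def place(xy,z,yaw,slow=.03,up=.25):
    o=[pi,0,yaw]
    r.reach([*xy,up],o); r.move_linear([*xy,z+slow],rate=.18); say("above"); r.move_linear([*xy,z],rate=.05); say("down")
    r.open_gripper(); r.move_linear([*xy,up],rate=.2); say("away")
E
cat > m.py <<'E'
from h import *; from fit import *
P=np.vstack([cloud(f"w{i}.npz") for i in range(4)])
Q=band(P,(.466,.054),.07,.012,.022)
Q=Q[(np.hypot(Q[:,0]-.4995,Q[:,1]+.036)>.035)&(np.hypot(Q[:,0]-.5195,Q[:,1]-.139)>.04)]
(cx,cy),wh,a=cv2.minAreaRect((Q[:,:2]*1000).astype(np.float32)); print("meter",cx,cy,wh,a)
B=band(P,(.304,-.142),.07,.1,.4); print("big",B.min(0),B.max(0))
phi=np.arctan(np.linalg.svd(Q[:,:2]-Q[:,:2].mean(0),full_matrices=False)[2][0] @ [[0],[1]] / (np.linalg.svd(Q[:,:2]-Q[:,:2].mean(0),full_matrices=False)[2][0]@[[1],[0]]))[0]
ar=np.radians(a if wh[0]>wh[1] else a-90); ar=(ar+pi/2)%pi-pi/2; print("angle pca, rect",phi,ar)
assert abs(phi-ar)<.05 and abs(max(wh)-112)<4 and abs(min(wh)-42)<4
u=np.array([np.cos(ar),np.sin(ar)]); g=np.array([cx,cy])/1000-.02*u; pl=at(C3,-.04,-.02)
turn=C3[1]+pi/2-ar
for y in (ar,ar+pi,ar-pi):
    qs=[r.ik([*g,.009],[pi,0,y]),r.ik([*pl,.016],[pi,0,y+turn])]; print(y,[None if q is None else round(q[5],2) for q in qs])
y=ar
pick(g,.009,y,30,.12); place(pl,.016,wrap(y+turn))
E
python3 m.py
```

```text
meter 463.3446044921875 51.72991180419922 (43.87165069580078, 112.17845153808594) 72.93313598632812
big [ 0.2658463  -0.18173488  0.10000925] [ 0.34593956 -0.10368489  0.14320956]
angle pca, rect -0.2909310345373282 -0.29787297002870883
-0.29787297002870883 [np.float64(1.8), np.float64(-0.84)]
2.8437196835610843 [np.float64(-1.34), np.float64(2.3)]
-3.439465623618502 [np.float64(-1.34), np.float64(2.3)]
clamped t 13.1 pos [0.4442 0.0576 0.009 ] gap 0.0416 pad 30.0 F [-0.5  0.6  0.8]
lifted t 14.5 pos [0.4432 0.0577 0.2486] gap 0.0417 pad 30.0 F [ 0.1  0.1 -1. ]
above t 18.0 pos [ 0.43   -0.3098  0.0471] gap 0.0416 pad 30.0 F [-0.8 -0.6 -1.2]
down t 18.8 pos [ 0.4292 -0.3091  0.0159] gap 0.0412 pad 30.0 F [ 0.   0.  -0.8]
away t 21.0 pos [ 0.4285 -0.3084  0.2485] gap 0.0938 pad 0.0 F [-0.4 -0.1 -0.6]
```

```bash
cat > n.py <<'E'
from h import *
p=(.5195,.1395); pick(p,.051,ik_yaw(p,.051,pi/2),15,.14,rate=.1)
q=at(C2,0,.028); place(q,.0565,ik_yaw(q,.057,C2[1]+pi/2))
p=(.4252,-.1165); pick(p,.079,ik_yaw(p,.079,0),15,.17,rate=.12)
q=at(C2,0,-.05); place(q,.070,ik_yaw(q,.07,C2[1]+pi/2),slow=.06)
import cv2
p=r.camera_params("wrist"); im,d=r.camera("wrist"); cv2.imwrite("pics/two1.png",im[:,:,::-1]); np.savez("two1.npz",im=im,d=d,**p)
E
python3 n.py
```

```text
clamped t 24.9 pos [0.5195 0.1395 0.0509] gap 0.024 pad 15.0 F [0.4 0.3 0.1]
lifted t 26.0 pos [0.5185 0.1394 0.2485] gap 0.0242 pad 15.0 F [-0.7  0.  -0.5]
above t 27.9 pos [0.4636 0.3359 0.0878] gap 0.0243 pad 15.0 F [ 0.  -0.6 -0.6]
down t 28.7 pos [0.4622 0.3356 0.0561] gap 0.0239 pad 15.0 F [ 0.5 -0.6 -0.5]
away t 30.9 pos [0.4615 0.3352 0.2484] gap 0.094 pad 0.0 F [-0.5  0.1  0.4]
clamped t 34.7 pos [ 0.4252 -0.1165  0.079 ] gap 0.0199 pad 15.0 F [-0.7 -0.1 -0.2]
lifted t 35.7 pos [ 0.4243 -0.1161  0.2487] gap 0.0198 pad 15.0 F [-0.6  0.1 -0.4]
above t 37.9 pos [0.4767 0.2587 0.1311] gap 0.0195 pad 15.0 F [ 0.4  0.6 -0.9]
down t 39.2 pos [0.476  0.2589 0.0704] gap 0.02 pad 15.0 F [ 0.2 -0.6 -0.3]
away t 41.5 pos [0.4747 0.2585 0.2485] gap 0.0936 pad 0.0 F [0.9 0.2 0.2]
```

View pics/two1.png

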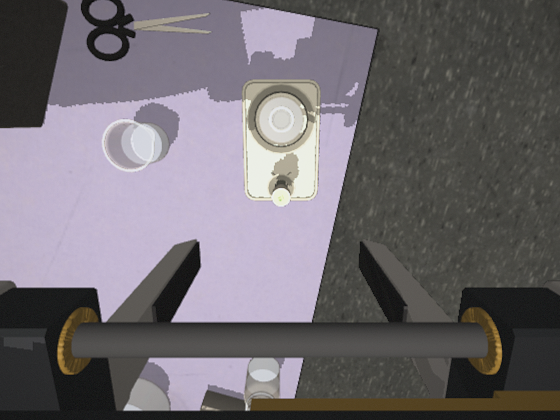

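The picture shows the flask seated in the wide socket at (281,119) and the vial in the narrow one at (281,190). The beaker, at (137,145), is untouched. Bottle and marker are next.

```bash
cat > o.py <<'E'
from h import *
import cv2
def shot(n):
    p=r.camera_params("wrist"); im,d=r.camera("wrist"); cv2.imwrite(f"pics/{n}.png",im[:,:,::-1]); np.savez(f"{n}.npz",im=im,d=d,**p)
p=(.4995,-.036); pick(p,.069,ik_yaw(p,.069,pi/2),20,.15,rate=.12)
q=at(C3,.034,.031); place(q,.0745,ik_yaw(q,.075,C3[1]+pi/2),slow=.05)
p=(.4966,-.1275); pick(p,.115,ik_yaw(p,.115,0),15,.22,rate=.12,up=.28)
q=at(C3,.034,-.046); place(q,.106,ik_yaw(q,.106,C3[1]+pi/2),slow=.06,up=.28)
r.reach([.45,-.29,.36],[pi,0,0]); shot("v3a"); r.reach([.45,-.17,.36],[pi,0,0]); shot("v3b")
r.reach([.45,.2,.36],[pi,0,0]); shot("v2a"); r.reach([.45,.27,.36],[pi,0,0]); shot("v2b"); say("end")
E
python3 o.py
```

```text
clamped t 44.4 pos [ 0.4995 -0.036   0.069 ] gap 0.0411 pad 20.0 F [ 0.  -0.4  0.2]
lifted t 45.5 pos [ 0.4985 -0.0358  0.2485] gap 0.0405 pad 20.0 F [ 0.7 -0.5 -0. ]
above t 47.2 pos [ 0.5013 -0.2541  0.1257] gap 0.0409 pad 20.0 F [-0.3 -0.3  0.3]
down t 48.4 pos [ 0.5006 -0.2543  0.0748] gap 0.0411 pad 20.0 F [ 0.6 -0.2 -0.4]
away t 50.3 pos [ 0.4995 -0.2535  0.2484] gap 0.0937 pad 0.0 F [-0.1  0.  -0.4]
clamped t 54.2 pos [ 0.4966 -0.1275  0.115 ] gap 0.0132 pad 15.0 F [ 0.1 -0.  -0.5]
lifted t 55.1 pos [ 0.4958 -0.1272  0.2786] gap 0.0136 pad 15.0 F [-0.4 -0.2 -0.8]
above t 57.6 pos [ 0.5052 -0.3315  0.1672] gap 0.0133 pad 15.0 F [ 0.7 -0.1  0.4]
down t 59.0 pos [ 0.5047 -0.3312  0.1065] gap 0.0137 pad 15.0 F [ 0.4  0.4 -0.2]
away t 61.3 pos [ 0.5038 -0.3304  0.2783] gap 0.0941 pad 0.0 F [ 0.2  0.8 -0.6]
end t 65.2 pos [0.4504 0.2691 0.3598] gap 0.094 pad 0.0 F [-0.5 -0.5  0.1]
```

View pics/v3b.png

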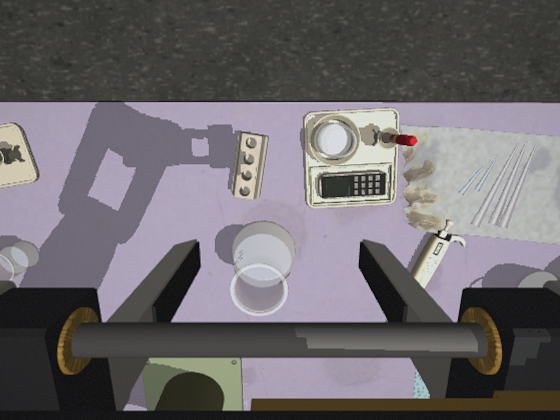

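```bash
cat > k.py <<'E'
from h import C2,C3,at
from fit import *
np.set_printoptions(precision=4,suppress=True)
A=[cloud("v3a.npz"),cloud("v3b.npz")]; B=[cloud("v2a.npz"),cloud("v2b.npz"),cloud("two1.npz")]
def loc(C,p): d=np.array(p)-C[0]; c,s=np.cos(C[1]),np.sin(C[1]); return np.array([c*d[0]+s*d[1],-s*d[0]+c*d[1]])*1000
for n,V,C,xy,R,lo,hi in [("bottle",A,C3,(.034,.031),.035,.083,.11),("marker",A,C3,(.034,-.046),.025,.13,.165),("sock3n",A,C3,(.034,-.046),.025,.045,.053),("sock3w",A,C3,(.034,.031),.045,.0315,.04),
  ("flask",B,C2,(0,.028),.03,.072,.1),("vial",B,C2,(0,-.05),.02,.085,.12),("sock2w",B,C2,(0,.028),.045,.0315,.04),("sock2n",B,C2,(0,-.05),.025,.045,.053)]:
    for P in V:
        Q=band(P,at(C,*xy),R,lo,hi)
        if len(Q)>15: f=circ(Q); print(n,len(Q),"carrier frame mm",loc(C,f[:2]),"r",f[2]*1000,"ztop",np.percentile(Q[:,2],98))
for P in A:
    L=np.array([*map(lambda p:loc(C3,p),P[:,:2])]) ; k=(abs(L[:,0]+40)<27)&(abs(L[:,1])<62)&(P[:,2]>.014)&(P[:,2]<.035)
    print("meter",cv2.minAreaRect(L[k].astype(np.float32)),np.percentile(P[k,2],[2,50,98]))
E
python3 k.py
```

```text
bottle 178 carrier frame mm [34.3456 30.316 ] r 19.17288692367776 ztop 0.09291341140146582
bottle 200 carrier frame mm [34.3584 31.2606] r 19.12535451885899 ztop 0.09299842156473533
marker 98 carrier frame mm [ 34.5402 -46.1582] r 4.491819562080181 ztop 0.14084362066063355
marker 107 carrier frame mm [ 34.2729 -45.2618] r 4.351482554627465 ztop 0.14014209942381878
sock3n 154 carrier frame mm [ 33.6295 -46.3629] r 14.899896047563788 ztop 0.049611475187510135
sock3n 164 carrier frame mm [ 33.7728 -46.7922] r 14.720490076233567 ztop 0.05139233428331459
sock3w 934 carrier frame mm [39.4559 20.1542] r 26.9153011512953 ztop 0.03604015973681622
sock3w 908 carrier frame mm [37.8857 40.299 ] r 28.820384542940126 ztop 0.036932978518594006
flask 176 carrier frame mm [ 0.3446 27.1513] r 11.042582529848467 ztop 0.08168338250684717
flask 173 carrier frame mm [ 0.3356 27.5516] r 10.946118424441964 ztop 0.08183311161192888
flask 336 carrier frame mm [-0.0953 28.9467] r 10.911944420714248 ztop 0.08172586909635114
vial 182 carrier frame mm [  0.3406 -51.298 ] r 7.0888226223717234 ztop 0.09689347519348
[... 306 characters left out ...]
-0.4207 29.3614] r 36.80792839540218 ztop 0.03920108400578674
sock2w 1056 carrier frame mm [-0.1714 29.4916] r 36.79200700819307 ztop 0.03914822004112977
sock2n 136 carrier frame mm [ -0.2874 -49.2076] r 15.153582897222966 ztop 0.05001835945722653
sock2n 141 carrier frame mm [ -0.5374 -49.6384] r 15.252234539904313 ztop 0.04980071871532266
sock2n 198 carrier frame mm [ -0.3106 -48.9012] r 14.938135101770843 ztop 0.0507330736866565
meter ((-39.96074676513672, -1.023956298828125), (42.38318634033203, 112.08817291259766), 0.20245090126991272) [0.0166 0.0208 0.0229]
meter ((-39.92747497558594, -0.9285316467285156), (41.95751953125, 110.62657165527344), 0.08497713506221771) [0.0167 0.0209 0.0232]
```

The picture shows the marker upright in the narrow socket at (390,138), the bottle in the wide socket at (333,138), and the meter flat in its bed at (352,185). Measured tops are 93, 140, 82 and 97 mm, and about 22 mm for the meter. All five are fully seated and within about 2 mm of centre.

```bash
python3 -c "
from rig import r
r.hold(.5); print(r.hand_in())"
```

```text
the job is handed in; nothing more can be done
None
```

Both kits are made up and handed in at about 66 s. My last measurements put all five things fully down and within about 2 mm of their centres; the beaker was left alone, and hand-in returned no verdict.

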